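# Uncover the waste pot and clear the used tips

### The job

Lift the lid off the square steel pot by its knob and set it gently, knob up, on the round cork mat. Then, without ever lifting them, push both used tips along the raised steel tray so that they drop off its end into that pot. Leave the pot and the closed round canister where they stand, and the bottles and jars undisturbed.

Things in the scene. Friction and masses are not known exactly. Their poses are not given: they have to be found in the camera images.
- waste_pot: square open-topped stainless steel pot, loose, 100 x 100 mm outside, 94 mm inside, 60 mm high, walls 3 mm; origin at the centre of its underside, x and y along its sides, z up. It stands close against one open end of the tray (either its +y or its -y end), its rim 15 mm lower than the tray's floor.
- pot_lid: square steel lid lying loose on the square pot, 160 g: a 102 x 102 mm plate with an 86 mm square, 6 mm deep locating step beneath it and a black knob on top. Origin at the centre of the underside of the step (54 mm above the pot's underside when on); the plate spans z 6 to 10 mm, the knob's narrow neck (14 mm) z 10 to 18 mm, its cylindrical head (25 mm across) z 21 to 36 mm, top at 39 mm.
- canister: round steel canister, loose, 100 mm across, 60 mm high, standing at the other open end of the tray from the square pot; origin at the centre of its underside. To be left closed.
- canister_lid: round steel lid, 102 mm across, lying loose on the canister, with the same black knob and the same heights as the square lid; origin at the centre of the underside of its 6 mm step. To be left on.
- tray: fixed raised steel tray, like a short channel on feet: 180 mm long along its own y axis, 86 mm wide along its x axis, open at both ends (y = +90 and -90 mm); the smooth floor lies 75 mm above the counter; a side rim runs along each long side, top at 89 mm, leaving a channel 74 mm wide. Origin on the counter under its centre. The gap from its end to the square pot's lid is about 4 mm.
- tip_a: used handpiece tip lying on the tray: white block 22 x 22 x 22 mm with a steel nose of 14 mm diameter reaching 12 mm out along its +x axis (34 mm long in all), 25 g; origin under the middle of its length, on its underside
- tip_b: the second used tip, identical to tip_a
- lid_mat: round cork mat for the lid, fixed, 136 mm across, 4 mm thick, to the left or right of the robot's front; origin at the centre of its underside
- dock: flat white charging dock, fixed, 110 x 120 x 25 mm, on the other side from the cork mat; origin at the centre of its underside; an obstacle
- front_bottle: pump bottle, bystander, 54 mm across, 150 mm high, between the robot and the tray; origin at the centre of its underside
- jar_left: white lidded jar, bystander, 57 mm across, 50 mm high, before the tray on the left; origin under its centre
- jar_right: white lidded jar, bystander, 57 mm across, 50 mm high, before the tray on the right; origin under its centre
- bottle_left: amber pump bottle, bystander, 68 mm across, 200 mm high, behind the tray; origin under its centre
- bottle_mid: white pump bottle, bystander, 62 mm across, 180 mm high, behind the tray; origin under its centre
- big_jar: large white jar, bystander, 89 mm across, 85 mm high, behind the tray; origin under its centre
Things that resemble listed ones, but are neither listed nor needed, are in the scene too. Leave any orange look-alike of the tip_a alone. Leave any green or orange look-alike of the waste_pot alone.

How it is judged (in metres and radians):
On the way:
1. the square lid lies knob up on the cork mat, released (horizontal distance between pot_lid and lid_mat below 0.025 m and height (world z) of pot_lid below 0.01 m and angle between pot_lid's own z axis and vertical below 0.1 rad and contact force between the fingers and pot_lid below 0.01 N and linear speed of pot_lid below 0.03 m/s), for 0.2 s.
At the end, for the whole second after the job is handed in: Square lid flat, knob up, released, within 25 mm of the cork mat's centre; both tips at rest in the square pot below its rim; pot upright, within 30 mm of its start; canister within 30 mm of its start, its lid on; all bottles and jars upright within 30 mm of their starts (horizontal distance between pot_lid and lid_mat below 0.025 m and height (world z) of pot_lid below 0.01 m and angle between each of pot_lid, waste_pot, front_bottle, jar_left, jar_right, bottle_left, bottle_mid, big_jar's own z axis and vertical below 0.1 rad and contact force between the fingers and pot_lid below 0.01 N and x of tip_a in the frame of waste_pot between -0.05 and 0.05 m and y of tip_a in the frame of waste_pot between -0.05 and 0.05 m and z of each of tip_a, tip_b in the frame of waste_pot below 0.058 m and linear speed of each of tip_a, tip_b below 0.05 m/s and x of tip_b in the frame of waste_pot between -0.05 and 0.05 m and y of tip_b in the frame of waste_pot between -0.05 and 0.05 m and distance of each of waste_pot, canister, front_bottle, jar_left, jar_right, bottle_left, bottle_mid, big_jar from where it was at the start of the episode below 0.03 m and linear speed of waste_pot below 0.03 m/s and horizontal distance between canister_lid and canister below 0.015 m and z of canister_lid in the frame of canister below 0.06 m); the robot touches nothing.
It fails at once if the square lid was dropped (it moved faster than 0.4 m/s out of the fingers) (linear speed of pot_lid above 0.4 m/s and contact force between the fingers and pot_lid below 0.01 N).
It fails at once if a used tip was lifted more than 40 mm above the tray's floor (height (world z) of any of tip_a, tip_b above 0.115 m).
It fails at once if a bottle or jar was tipped or shifted by more than 30 mm (angle between any of front_bottle, jar_left, jar_right, bottle_left, bottle_mid, big_jar's own z axis and vertical above 0.3 rad or distance of any of front_bottle, jar_left, jar_right, bottle_left, bottle_mid, big_jar from where it was at the start of the episode above 0.03 m).
It fails at once if the canister was opened (z of canister_lid in the frame of canister above 0.08 m).
It also fails if it takes over 54 s, if anything falls off the work surface, if the arm or the gripper's body presses on something with over 40 N, if the wrist force passes 120 N, or if a joint passes its speed limit or range.

### The arm

A 6-joint arm with a two-finger parallel gripper is mounted at the origin on the work surface. World frame = base frame: x ahead of the robot, y to its left, z up, the work surface at z = 0. Lengths are in mm, angles in rad, forces in N, time in s.
With the tool pointing down it reaches from about 350 to 975 mm from the base axis. Payload 7.1 kg.
Tool frame: the origin (TCP) lies between the finger pads; the fingertips stand 8 mm ahead of it and the grasp point (between the pads) lies 11 mm behind it; x points along the fingers, y is the direction in which the jaws open and shut, and the axes are right-handed (so a half turn about x gives the same grasp; the last joint's range is limited). The gripper opens to 88 mm and grips with 3 to 60 N. Pads are 20 mm wide; open, the fingers measure 115 mm over their backs; the gripper's body (75 mm by 178 mm) begins 61 mm behind the grasp point.
Start: joints at [1.101, 0.423, 1.63, -0, 1.089, -0.019], TCP at [272.271, 562.56, 230.675] pointing down, gripper open.
Joint ranges: [-3, 3], [-0.9, 2.11], [0.09, 2.58], [-1.31, 4.45], [0.11, 2.69], [-2.54, 2.54]. Speed limits (rad/s): [2.39, 2.39, 3.01, 3.14, 3.14, 3.14].

### API

Orientations are given as a rotation vector (axis times angle).
In Python, from workcell import ctrl gives the robot as it stands.
- The arm moves only by the tool apply_moves, never from a script. Its argument "increments" is a list of rows, each an object with "gripper": the opening in per cent of the stroke, from 0 (shut) to 100 (fully open); "delta_pos": the shift along the tool's x, y, z in cm, a list of three; "dr": the turn, a rotation vector about the tool's x, y, z in rad, a list of three. In form: [{"gripper": gripper, "delta_pos": [dx, dy, dz], "dr": [ax, ay, az]}, ...]. A call has exactly 5 rows; each row shifts and turns the commanded pose from where the row before left it, along the tool's axes as they then stand; what a row does not reach is not made up. A row lasts 1/12 s, in which the tool goes at most 41.7 mm and 7.16 degrees, less where a joint would pass 70% of its speed; a pose out of reach is approached as far as the arm can. A call with a gripper value outside its range is refused whole. The fingers move at their own pace and stop on an object; the grip force is fixed at half the most. Time passes only in rows, so rows that do not move let the fingers close, or fill a call up. It gives the time, the measured TCP pose, the force and the opening at its end, in the units of the state.
- ctrl.get_obs(): the state, without advancing time (a new reading comes with each control period).
- ctrl.get_image(name): name is "scene" or "top"; returns a dict with "img" (480x640x3 uint8, red, green, blue), "range_z" (480x640 float32, mm along the optical axis (not along the pixel's ray), 0 where there is no reading), "mtx" (3x3 intrinsics, pixels), "rvec" (rotation vector, rad) and "tvec" (3), from world to camera coordinates, as OpenCV has them. Camera axes: x right, y down, z forward; pixel columns grow to the right and rows downward; lengths in mm; the calibration is good to about 2 mm. A picture is of the moment at which its call begins.
- ctrl.close_job(): hands the job in, once; it reports no verdict.
The state is a dict: "t": time; "qpos": joint angles; "qvel": joint speeds; "joint_torque": joint torques, N m; "ee_pos": TCP position; "orientation": TCP orientation; "ft_force": force on the tool from outside, world axes, zero at the start; "moment": the same for the moment, N m; "width": finger opening in mm.
Only numpy, scipy, OpenCV 4.12 (cv2) and the standard library are available. Lean on these libraries where they do the work, as an engineer would, in place of code of your own. Each camera call takes 0.05 s, during which the arm holds its last target. There are 200 camera calls.

## Working session

There is one attempt and no reset: what is moved stays moved. The work goes in short steps, Python scripts to look and compute and a tool call to move; the robot and the scene stay as the last step left them, time stands still between calls to the robot, and variables do not carry over. Pictures are saved under pics/ and viewed, about 8 in all and at most 12, crops included, and the job is handed in when it is done.

Besides the shell and the picture viewer there is one more tool, called by a JSON object that holds its "fn" and its "kwargs", one argument or row to a line. apply_moves: Moves the arm, as the interface text tells. Its arguments: {"type":"object","properties":{"increments":{"type":"array","items":{"type":"object","properties":{"gripper":{"type":"number"},"delta_pos":{"type":"array","items":{"type":"number"}},"dr":{"type":"array","items":{"type":"number"}}}}}},"required":["increments"]}

```bash
mkdir -p pics; ls
cat > h.py <<'E'
import numpy as np, cv2
from workcell import ctrl
def cam(n):
    d=ctrl.get_image(n); d['R']=cv2.Rodrigues(np.array(d['rvec'],float))[0]; d['t']=np.array(d['tvec'],float).ravel(); d['K']=np.array(d['mtx'],float); return d
def pts(d):
    z=d['range_z'].astype(float); v,u=np.mgrid[:480,:640]
    c=np.stack([(u-d['K'][0,2])/d['K'][0,0]*z,(v-d['K'][1,2])/d['K'][1,1]*z,z],-1)
    w=(c-d['t'])@d['R']; w[z==0]=np.nan; return w
def ray(d,u,v,h):
    r=d['R'].T@np.array([(u-d['K'][0,2])/d['K'][0,0],(v-d['K'][1,2])/d['K'][1,1],1]); o=-d['R'].T@d['t']
    return o+r*(h-o[2])/r[2]
def save(n,img,f): cv2.imwrite(f,cv2.cvtColor(img,cv2.COLOR_RGB2BGR))
E
python3 - <<'E'
from h import *
print(ctrl.get_obs())
for n in('scene','top'):
    d=cam(n); save(n,d['img'],f'pics/{n}0.png'); np.save(f'{n}0.npy',d,allow_pickle=True)
    print(n,-d['R'].T@d['t'],d['R'][2],d['K'][0,0])
E
```

```text
pics
{'t': 0.0, 'qpos': array([ 1.10100188e+00,  4.23801602e-01,  1.63068868e+00, -2.09524383e-05,
        1.08855917e+00, -1.89954774e-02]), 'qvel': array([-8.17116417e-04, -3.96736518e-04,  6.98020276e-04,  9.69514041e-04,
        7.84580761e-05,  1.36452513e-03]), 'joint_torque': array([ 3.84100604e-04, -5.44632483e+01, -2.73655468e+01,  6.44519599e-02,
        2.31462240e-02, -9.16956265e-05]), 'ee_pos': array([272.04190088, 562.09842997, 229.92668785]), 'orientation': array([ 0.35240032,  1.54207078, -0.35464334]), 'ft_force': array([ 0.86530928, -0.11206764,  0.38996415]), 'moment': array([-0.00786118, -0.01129846, -0.04075782]), 'width': 87.38250956908645}
scene [1065.84065936 -443.71954494  945.34475992] [-0.48952445  0.44581677 -0.74940858] 541.0620009842191
top [ 313.18807438   61.61205647 1201.39447116] [ 0.16049761  0.01968999 -0.98683982] 505.2615882375385
```

View pics/scene0.png

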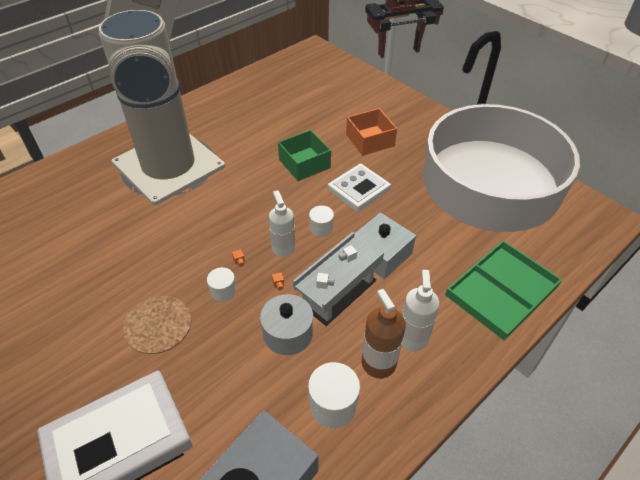

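View pics/top0.png

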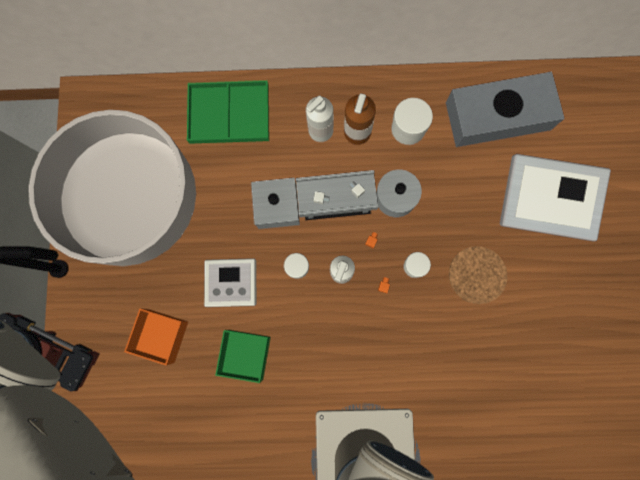

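The square pot's lid is at top (275,200), at the tray's +y end. The canister is at (399,192), the mat at (478,275), and the white tips at (319,197) and (358,189). The look-alikes are orange tips at (372,240) and (384,285), plus green and orange boxes at the lower left. Next I'll measure positions.

Run:
```python
from h import *
T=np.load('top0.npy',allow_pickle=True).item(); S=np.load('scene0.npy',allow_pickle=True).item()
W={'T':pts(T),'S':pts(S)}
def blob(n,d,u0,u1,v0,v1,mask,h,few=4):
    m=np.zeros((480,640),np.uint8); m[v0:v1,u0:u1]=mask[v0:v1,u0:u1]
    k,l,st,c=cv2.connectedComponentsWithStats(m)
    for i in np.argsort(-st[1:,4])[:few]+1:
        if st[i,4]<8: continue
        ys,xs=np.where(l==i); P=np.array([ray(d,x,y,h)[:2] for x,y in zip(xs,ys)])
        (cx,cy),wh,a=cv2.minAreaRect(P.astype(np.float32))
        print(n,st[i,4],c[i].round(1),'mean',P.mean(0).round(1),'rect',np.round([cx,cy,*wh,a],1))
for k,d in(('T',T),('S',S)):
    img=d['img'].astype(int); v=img.max(2); w=W[k]; z=w[...,2]
    print(k)
    bx={'T':((255,300,185,215),(385,415,178,200)),'S':((370,400,218,240),(275,298,300,322))}[k]
    for n,b in zip(('knob','cknob'),bx):
        m=(v<60); blob(n+' @h85',d,*b,m.astype(np.uint8),85,1)
        q=w[b[2]:b[3],b[0]:b[1]][m[b[2]:b[3],b[0]:b[1]]]; print(n,'depth med',np.nanmedian(q,0).round(1), np.nanmax(q[:,2]).round(1))
    # plate by depth height
    reg=(w[...,0]>400)&(w[...,0]<650)&(w[...,1]>-150)&(w[...,1]<320)
    b={'T':(240,430,160,235),'S':(255,420,200,360)}[k]
    m=reg&(z>56)&(z<71); blob('plate64',d,*b,m.astype(np.uint8),64)
    m=reg&(z>84)&(z<93); blob('rim89',d,*b,m.astype(np.uint8),89,6)
    b={'T':(300,374,178,215),'S':(305,375,235,300)}[k]
    m=(v>190); blob('tip97',d,*b,m.astype(np.uint8),97)
    mat={'T':(445,512,240,308),'S':(118,195,290,356)}[k]
    hsv=cv2.cvtColor(d['img'],cv2.COLOR_RGB2HSV); m=(z>2.5)&(z<8); 
    q=w[mat[2]:mat[3],mat[0]:mat[1]].reshape(-1,3); q=q[(q[:,2]>2.5)&(q[:,2]<8)]; print('mat z',len(q),q.mean(0),q.min(0),q.max(0))
# crop
c=T['img'][165:235,240:430]; c=cv2.resize(c,None,fx=4,fy=4,interpolation=cv2.INTER_CUBIC); 
s=S['img'][205:330,270:420]; s=cv2.resize(s,(360,300),interpolation=cv2.INTER_CUBIC)
o=np.zeros((590,760,3),np.uint8); o[:280]=c; o[285:585,:360]=s; save('',o,'pics/crop.png')
```

```text
T
knob @h85 89 [273.1 198.6] mean [586.3 190.9] rect [586.5 191.2  24.8  21.   43.2]
knob depth med [584.2 190.3  92.4] 97.8
cknob @h85 93 [400.1 188.2] mean [601.3 -97.7] rect [601.6 -97.5  22.7  23.3  88.1]
cknob depth med [599.6 -96.6  92. ] 98.6
plate64 1787 [274.5 200.6] mean [586.6 190.2] rect [587.  190.4 103.  101.9   4. ]
plate64 1360 [399.1 190.7] mean [600.8 -98. ] rect [600.3 -99.   98.9  99.8  87.5]
plate64 26 [342.1 211.8] mean [555.2  34.9] rect [555.4  35.2   2.3  55.3   4. ]
plate64 12 [371.2 208.8] mean [560.2 -32. ] rect [560.8 -31.7  22.9   2.3  88.2]
rim89 235 [334.9 174.8] mean [636.2  48.9] rect [635.8  48.8   8.  178.8   4. ]
rim89 232 [338.2 209. ] mean [556.6  44. ] rect [556.3  43.5   7.5 178.8   4.2]
rim89 58 [272.9 198.1] mean [586.4 190.9] rect [586.7 190.7  22.7  23.5  89.3]
rim89 53 [401.  188.3] mean [599.9 -99.1] rect [601.7 -98.1  24.8  20.9  88.1]
rim89 26 [326.7 198.3] mean [582.   69.3] rect [582.   70.1  11.5  13.5  73.8]
rim89 17 [352.9 184.1] mean [613.2   8.9] rect [613.4   8.7   9.7  13.2  43.9]
tip97 79 [357.5 189.7] mean [597.8  -0.7] rect
[... 1010 characters left out ...]
3]
rim89 79 [286.  309.5] mean [ 603.9 -100.4] rect [603.  -99.7  22.7  27.3  49.5]
rim89 66 [384.3 229.2] mean [588.2 187.1] rect [587.1 189.1  23.5  27.   43.4]
rim89 63 [281.9 229. ] mean [441.   25.1] rect [439.6  27.2  49.9  21.7  58. ]
rim89 62 [346.4 256.6] mean [588.   74.2] rect [589.4  75.   34.2  21.7  36.5]
tip97 96 [322.  276.9] mean [597.3  -2.1] rect [597.3  -2.1  21.5  21.6  40.2]
tip97 92 [349.6 249.6] mean [583.7  87.1] rect [583.9  87.4  23.4  22.   80.5]
tip97 40 [366.8 255.6] mean [618.5 102. ] rect [620.6  98.3  14.   37.7   7.7]
mat z 2911 [ 407.78921955 -283.56996253    4.74258864] [ 282.33248718 -376.4121431     2.50765366] [ 516.29484605 -181.30112379    7.98618159]
```

View pics/crop.png

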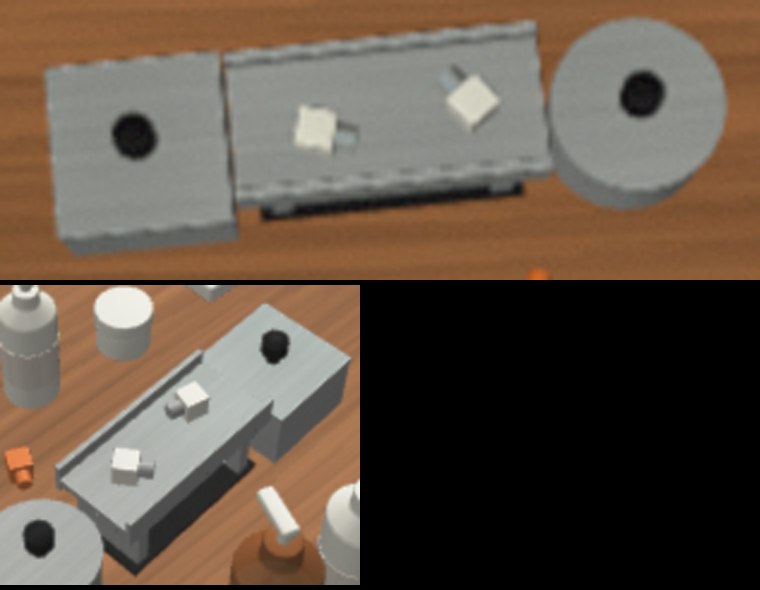

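Run:
```python
from h import *
T=np.load('top0.npy',allow_pickle=True).item(); S=np.load('scene0.npy',allow_pickle=True).item()
w=pts(T); z=w[...,2]
for n,b in {'mid':(300,338,90,145),'left':(340,380,90,145),'big':(388,436,95,145),'front':(325,360,250,290),'jl':(280,312,250,282),'jr':(402,432,250,282),'box':(445,565,70,145)}.items():
    q=w[b[2]:b[3],b[0]:b[1]].reshape(-1,3); 
    q=q[q[:,2]>25]; print(n,'min',np.percentile(q,2,0).round(),'max',np.percentile(q,98,0).round())
    h=q[q[:,2]>145]; 
    if len(h): print('  above145',h.min(0).round(),h.max(0).round())
for k,d,b in(('T',T,(440,520,238,315)),('S',S,(115,200,285,362))):
    h=cv2.cvtColor(d['img'],cv2.COLOR_RGB2HSV); c=d['img'].astype(int)
    # cork vs wood: compare hue/sat
    cu,cv=(b[0]+b[1])//2,(b[2]+b[3])//2
    print(k,'cork',h[cv-8:cv+8,cu-8:cu+8].reshape(-1,3).mean(0),'wood',h[b[2]:b[2]+5,b[0]:b[0]+8].reshape(-1,3).mean(0))
    s=cv2.GaussianBlur(h,(5,5),0)[...,1].astype(float); sc=s[cv-8:cv+8,cu-8:cu+8].mean(); sw=s[b[2]:b[2]+5,b[0]:b[0]+8].mean()
    m=np.zeros((480,640),np.uint8); m[b[2]:b[3],b[0]:b[1]]=(abs(s-sc)<abs(s-sw))[b[2]:b[3],b[0]:b[1]]
    m=cv2.morphologyEx(m,cv2.MORPH_OPEN,np.ones((5,5))); cs=cv2.findContours(m,0,2)[0]; c=max(cs,key=cv2.contourArea)
    P=np.array([ray(d,*p[0],4)[:2] for p in cv2.convexHull(c)],np.float32); print(cv2.minEnclosingCircle(P),cv2.fitEllipse(P))
R=cv2.Rodrigues(ctrl.get_obs()['orientation'])[0]; print(R.round(3))
```

```text
mid min [748.  51.  32.] max [800. 108. 183.]
  above145 [752.  64. 145.] [788. 105. 187.]
left min [737. -41.  32.] max [793.  21. 202.]
  above145 [738. -43. 145.] [803.  21. 206.]
big min [ 732. -176.   31.] max [814. -95.  90.]
front min [397.  16.  55.] max [447.  64. 154.]
  above145 [392.  32. 146.] [432.  56. 158.]
jl min [412. 119.  41.] max [463. 169.  55.]
jr min [ 406. -159.   40.] max [ 457. -107.   54.]
box min [ 728. -475.   32.] max [ 862. -239.   80.]
T cork [ 14.53125  132.484375 142.421875] wood [ 13.175 153.    124.55 ]
((407.3043212890625, -280.2785949707031), 68.16976928710938) ((407.0909729003906, -280.32879638671875), (135.22314453125, 135.97694396972656), 22.452917098999023)
S cork [ 13.99609375 111.859375   167.19921875] wood [ 12.775 129.25  161.975]
((408.12310791015625, -282.74188232421875), 69.48489379882812) ((408.0523376464844, -282.203369140625), (135.82078552246094, 138.4867401123047), 77.7343978881836)
[[-0.001  0.436  0.9  ]
 [-0.001  0.9   -0.436]
 [-1.    -0.001 -0.   ]]
```

The square lid is at (586.6, 190.7), confirmed by both views and by its 103×102 mm size. The mat centre is (407.5, -281), diameter 136. First I turn the jaws along the tray's x axis at a safe height, then go over the knob.

{"fn": "apply_moves", "kwargs": {
  "increments": [
    {"gripper": 60,"delta_pos": [0,0,0],"dr": [0.1168,0,0]},
    {"gripper": 60,"delta_pos": [0,0,0],"dr": [0.1168,0,0]},
    {"gripper": 60,"delta_pos": [0,0,0],"dr": [0.1168,0,0]},
    {"gripper": 60,"delta_pos": [0,0,0],"dr": [0.1168,0,0]},
    {"gripper": 60,"delta_pos": [0,0,0],"dr": [0.1168,0,0]}
  ]
}}

```text
t: 0.52
ee_pos: [272.1, 562.3, 230.2]
orientation: [0.81, 1.414, -0.811]
ft_force: [-0.0, -0.1, -1.0]
width: 57.9
```

{"fn": "apply_moves", "kwargs": {
  "increments": [
    {"gripper": 60,"delta_pos": [0,0,0],"dr": [0.1168,0,0]},
    {"gripper": 60,"delta_pos": [0,0,0],"dr": [0.1168,0,0]},
    {"gripper": 60,"delta_pos": [0,0,0],"dr": [0.1168,0,0]},
    {"gripper": 60,"delta_pos": [0,0,0],"dr": [0.1168,0,0]},
    {"gripper": 60,"delta_pos": [0,2.05,2.8],"dr": [0,0,0]}
  ]
}}

```text
t: 0.93
ee_pos: [292.5, 538.8, 230.4]
orientation: [1.163, 1.241, -1.161]
ft_force: [0.6, -0.8, 0.3]
width: 52.7
```

{"fn": "apply_moves", "kwargs": {
  "increments": [
    {"gripper": 60,"delta_pos": [0,2.05,2.8],"dr": [0,0,0]},
    {"gripper": 60,"delta_pos": [0,2.05,2.8],"dr": [0,0,0]},
    {"gripper": 60,"delta_pos": [0,2.05,2.8],"dr": [0,0,0]},
    {"gripper": 60,"delta_pos": [0,2.05,2.8],"dr": [0,0,0]},
    {"gripper": 60,"delta_pos": [0,2.05,2.8],"dr": [0,0,0]}
  ]
}}

```text
t: 1.35
ee_pos: [407.1, 401.9, 230.4]
orientation: [1.158, 1.241, -1.159]
ft_force: [0.1, 0.2, 0.6]
width: 52.5
```

{"fn": "apply_moves", "kwargs": {
  "increments": [
    {"gripper": 60,"delta_pos": [0,2.05,2.8],"dr": [0,0,0]},
    {"gripper": 60,"delta_pos": [0,2.05,2.8],"dr": [0,0,0]},
    {"gripper": 60,"delta_pos": [0,2.05,2.8],"dr": [0,0,0]},
    {"gripper": 60,"delta_pos": [0,2.05,2.8],"dr": [0,0,0]},
    {"gripper": 60,"delta_pos": [0,2.05,2.8],"dr": [0,0,0]}
  ]
}}

```text
t: 1.77
ee_pos: [519.0, 269.2, 230.4]
orientation: [1.158, 1.241, -1.159]
ft_force: [0.7, 0.6, 0.2]
width: 52.9
```

{"fn": "apply_moves", "kwargs": {
  "increments": [
    {"gripper": 60,"delta_pos": [0,2.05,2.8],"dr": [0,0,0]},
    {"gripper": 60,"delta_pos": [0,2.05,2.8],"dr": [0,0,0]},
    {"gripper": 60,"delta_pos": [0,2.05,2.8],"dr": [0,0,0]},
    {"gripper": 60,"delta_pos": [0,0,0],"dr": [0,0,0]},
    {"gripper": 60,"delta_pos": [0,0,0],"dr": [0,0,0]}
  ]
}}

```text
t: 2.18
ee_pos: [586.1, 189.7, 230.1]
orientation: [1.16, 1.24, -1.161]
ft_force: [0.3, -0.3, 0.6]
width: 52.6
```

```bash
cat > st.py <<'E'
from h import *
import sys
o=ctrl.get_obs(); R=cv2.Rodrigues(o['orientation'])[0]; p=o['ee_pos']
print('t',round(o['t'],2),'p',p.round(1),'w',round(o['width'],1),'F',o['ft_force'].round(1)); print(R.round(3))
a=np.array(sys.argv[1:],float)
if len(a): print('tool delta cm',(R.T@(a-p)/10).round(2))
E
python3 st.py 586.6 190.7 77
```

```text
t 2.18 p [586.1 189.7 230.1] w 52.6 F [ 0.3 -0.3  0.6]
[[-0.001  0.998  0.066]
 [-0.     0.066 -0.998]
 [-1.    -0.001  0.   ]]
tool delta cm [15.31  0.07 -0.09]
```

{"fn": "apply_moves", "kwargs": {
  "increments": [
    {"gripper": 60,"delta_pos": [3.5,0.05,-0.1],"dr": [0,0,0]},
    {"gripper": 60,"delta_pos": [3.5,0,0],"dr": [0,0,0]},
    {"gripper": 60,"delta_pos": [3.5,0,0],"dr": [0,0,0]},
    {"gripper": 60,"delta_pos": [2.5,0,0],"dr": [0,0,0]},
    {"gripper": 60,"delta_pos": [1.2,0,0],"dr": [0,0,0]}
  ]
}}

```text
t: 2.6
ee_pos: [582.7, 192.8, 85.0]
orientation: [1.154, 1.245, -1.162]
ft_force: [-0.5, -0.5, -0.1]
width: 52.6
```

{"fn": "apply_moves", "kwargs": {
  "increments": [
    {"gripper": 60,"delta_pos": [0.7,0,0],"dr": [0,0,0]},
    {"gripper": 60,"delta_pos": [0.4,0,0],"dr": [0,0,0]},
    {"gripper": 60,"delta_pos": [0,0,0],"dr": [0,0,0]},
    {"gripper": 15,"delta_pos": [0,0,0],"dr": [0,0,0]},
    {"gripper": 15,"delta_pos": [0,0,0],"dr": [0,0,0]}
  ]
}}

```text
t: 3.02
ee_pos: [586.9, 192.7, 79.2]
orientation: [1.16, 1.24, -1.156]
ft_force: [-0.1, -0.2, 1.0]
width: 43.2
```

{"fn": "apply_moves", "kwargs": {
  "increments": [
    {"gripper": 10,"delta_pos": [0,0,0],"dr": [0,0,0]},
    {"gripper": 10,"delta_pos": [0,0,0],"dr": [0,0,0]},
    {"gripper": 10,"delta_pos": [0,0,0],"dr": [0,0,0]},
    {"gripper": 10,"delta_pos": [0,0,0],"dr": [0,0,0]},
    {"gripper": 10,"delta_pos": [0,0,0],"dr": [0,0,0]}
  ]
}}

```text
t: 3.43
ee_pos: [586.5, 192.3, 78.4]
orientation: [1.159, 1.24, -1.158]
ft_force: [-0.1, 0.0, 6.0]
width: 24.3
```

```bash
python3 st.py
```

```text
t 3.43 p [586.5 192.3  78.4] w 24.3 F [-0.1  0.   6. ]
[[ 0.001  0.998  0.069]
 [ 0.     0.069 -0.998]
 [-1.     0.001 -0.   ]]
```

{"fn": "apply_moves", "kwargs": {
  "increments": [
    {"gripper": 10,"delta_pos": [-0.3,0,0],"dr": [0,0,0]},
    {"gripper": 10,"delta_pos": [-0.5,0,0],"dr": [0,0,0]},
    {"gripper": 10,"delta_pos": [-1,0,0],"dr": [0,0,0]},
    {"gripper": 10,"delta_pos": [-2,0,0],"dr": [0,0,0]},
    {"gripper": 10,"delta_pos": [-2.5,0,0],"dr": [0,0,0]}
  ]
}}

```text
t: 3.85
ee_pos: [584.7, 191.8, 140.3]
orientation: [1.156, 1.243, -1.161]
ft_force: [0.3, -0.1, -1.3]
width: 24.1
```

{"fn": "apply_moves", "kwargs": {
  "increments": [
    {"gripper": 10,"delta_pos": [-2.5,0,0],"dr": [0,0,0]},
    {"gripper": 10,"delta_pos": [-2,0,0],"dr": [0,0,0]},
    {"gripper": 10,"delta_pos": [-1.5,0,0],"dr": [0,0,0]},
    {"gripper": 10,"delta_pos": [-0.5,0,0],"dr": [0,0,0]},
    {"gripper": 10,"delta_pos": [0,0,0],"dr": [0,0,0]}
  ]
}}

```text
t: 4.27
ee_pos: [586.7, 192.5, 207.6]
orientation: [1.16, 1.239, -1.156]
ft_force: [0.3, 0.7, -2.5]
width: 24.4
```

```bash
python3 st.py 407.5 -279.5 200
python3 - <<'E'
from h import *
d=cam('scene'); save('',cv2.resize(d['img'][100:360,200:500],None,fx=2,fy=2),'pics/lift.png')
E
```

```text
t 4.27 p [586.7 192.5 207.6] w 24.4 F [ 0.3  0.7 -2.5]
[[ 0.003  0.998  0.069]
 [ 0.001  0.069 -0.998]
 [-1.     0.003 -0.001]]
tool delta cm [  0.66 -21.13  45.85]
```

View pics/lift.png

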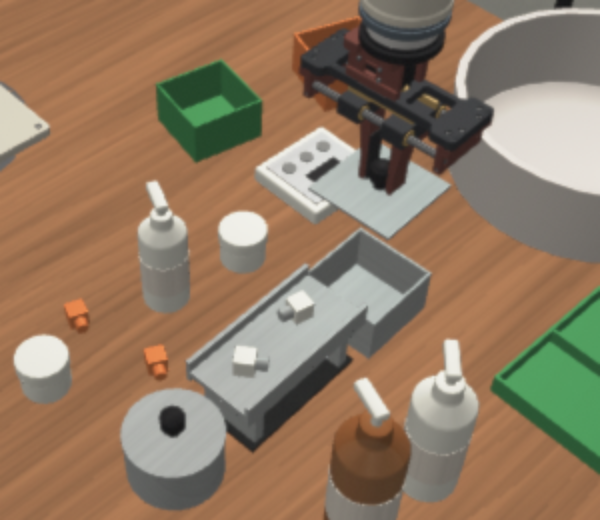

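The lid is held level and the pot stays put. I carry the lid to the mat.

{"fn": "apply_moves", "kwargs": {
  "increments": [
    {"gripper": 10,"delta_pos": [0,-0.65,1.35],"dr": [0,0,0]},
    {"gripper": 10,"delta_pos": [0,-1.1,2.4],"dr": [0,0,0]},
    {"gripper": 10,"delta_pos": [0,-1.1,2.4],"dr": [0,0,0]},
    {"gripper": 10,"delta_pos": [0,-1.1,2.4],"dr": [0,0,0]},
    {"gripper": 10,"delta_pos": [0,-1.1,2.4],"dr": [0,0,0]}
  ]
}}

```text
t: 4.73
ee_pos: [541.1, 77.9, 204.0]
orientation: [1.156, 1.243, -1.161]
ft_force: [0.5, -0.2, -1.6]
width: 24.1
```

{"fn": "apply_moves", "kwargs": {
  "increments": [
    {"gripper": 10,"delta_pos": [0,-1.1,2.4],"dr": [0,0,0]},
    {"gripper": 10,"delta_pos": [0,-1.1,2.4],"dr": [0,0,0]},
    {"gripper": 10,"delta_pos": [0,-1.1,2.4],"dr": [0,0,0]},
    {"gripper": 10,"delta_pos": [0,-1.1,2.4],"dr": [0,0,0]},
    {"gripper": 10,"delta_pos": [0,-1.1,2.4],"dr": [0,0,0]}
  ]
}}

```text
t: 5.15
ee_pos: [494.3, -45.4, 204.3]
orientation: [1.157, 1.243, -1.16]
ft_force: [0.2, -0.4, -1.7]
width: 24.2
```

{"fn": "apply_moves", "kwargs": {
  "increments": [
    {"gripper": 10,"delta_pos": [0,-1.1,2.4],"dr": [0,0,0]},
    {"gripper": 10,"delta_pos": [0,-1.1,2.4],"dr": [0,0,0]},
    {"gripper": 10,"delta_pos": [0,-1.1,2.4],"dr": [0,0,0]},
    {"gripper": 10,"delta_pos": [0,-1.1,2.4],"dr": [0,0,0]},
    {"gripper": 10,"delta_pos": [0,-1.1,2.4],"dr": [0,0,0]}
  ]
}}

```text
t: 5.57
ee_pos: [447.7, -168.6, 204.4]
orientation: [1.158, 1.244, -1.16]
ft_force: [-0.0, -0.7, -1.6]
width: 23.7
```

{"fn": "apply_moves", "kwargs": {
  "increments": [
    {"gripper": 10,"delta_pos": [0,-1.1,2.4],"dr": [0,0,0]},
    {"gripper": 10,"delta_pos": [0,-1.1,2.4],"dr": [0,0,0]},
    {"gripper": 10,"delta_pos": [0,-1.1,2.4],"dr": [0,0,0]},
    {"gripper": 10,"delta_pos": [0,-1.1,2.4],"dr": [0,0,0]},
    {"gripper": 10,"delta_pos": [0,-0.65,1.35],"dr": [0,0,0]}
  ]
}}

```text
t: 5.98
ee_pos: [404.7, -281.9, 204.4]
orientation: [1.159, 1.243, -1.161]
ft_force: [0.4, -0.2, -1.9]
width: 24.3
```

{"fn": "apply_moves", "kwargs": {
  "increments": [
    {"gripper": 10,"delta_pos": [1.5,0,0],"dr": [0,0,0]},
    {"gripper": 10,"delta_pos": [2.5,0,0],"dr": [0,0,0]},
    {"gripper": 10,"delta_pos": [2.5,0,0],"dr": [0,0,0]},
    {"gripper": 10,"delta_pos": [2.5,0,0],"dr": [0,0,0]},
    {"gripper": 10,"delta_pos": [1.5,0,0],"dr": [0,0,0]}
  ]
}}

```text
t: 6.4
ee_pos: [404.3, -279.1, 97.5]
orientation: [1.159, 1.246, -1.16]
ft_force: [0.4, 0.8, -1.3]
width: 23.9
```

```bash
python3 st.py 407.5 -279.5 28.4
python3 - <<'E'
from h import *
w=pts(cam('scene')); z=w[...,2]
m=(abs(w[...,0]-407)<90)&(abs(w[...,1]+280)<90)&(z>70)&(z<100)
m=m.astype(np.uint8); k,l,st,c=cv2.connectedComponentsWithStats(m); i=1+np.argmax(st[1:,4]); q=w[l==i]; print(len(q),np.nanmedian(q,0),cv2.minAreaRect(q[:,:2].astype(np.float32)))
E
```

```text
t 6.4 p [ 404.3 -279.1   97.5] w 23.9 F [ 0.4  0.8 -1.3]
[[-0.004  0.998  0.068]
 [ 0.003  0.068 -0.998]
 [-1.    -0.004 -0.003]]
tool delta cm [6.9  0.34 0.09]
1516 [ 425.5896968  -301.98284672   83.3764126 ] ((404.3411865234375, -281.31854248046875), (105.54813385009766, 103.13130187988281), 4.148262023925781)
```

{"fn": "apply_moves", "kwargs": {
  "increments": [
    {"gripper": 10,"delta_pos": [1.5,0.3,0.05],"dr": [0,0,0]},
    {"gripper": 10,"delta_pos": [2,0,0],"dr": [0,0,0]},
    {"gripper": 10,"delta_pos": [1.5,0,0],"dr": [0,0,0]},
    {"gripper": 10,"delta_pos": [1.0,0,0],"dr": [0,0,0]},
    {"gripper": 10,"delta_pos": [0,0,0],"dr": [0,0,0]}
  ]
}}

```text
t: 6.87
ee_pos: [408.3, -279.6, 38.9]
orientation: [1.159, 1.245, -1.16]
ft_force: [-0.9, 0.3, -1.3]
width: 24.0
```

{"fn": "apply_moves", "kwargs": {
  "increments": [
    {"gripper": 10,"delta_pos": [0.3,0,0],"dr": [0,0,0]},
    {"gripper": 10,"delta_pos": [0.2,0,0],"dr": [0,0,0]},
    {"gripper": 10,"delta_pos": [0.2,0,0],"dr": [0,0,0]},
    {"gripper": 10,"delta_pos": [0,0,0],"dr": [0,0,0]},
    {"gripper": 10,"delta_pos": [0,0,0],"dr": [0,0,0]}
  ]
}}

```text
t: 7.28
ee_pos: [410.3, -280.6, 34.1]
orientation: [1.158, 1.24, -1.158]
ft_force: [0.1, -0.4, -2.1]
width: 24.1
```

{"fn": "apply_moves", "kwargs": {
  "increments": [
    {"gripper": 10,"delta_pos": [0.15,-0.1,0],"dr": [0,0,0]},
    {"gripper": 10,"delta_pos": [0.15,-0.1,0],"dr": [0,0,0]},
    {"gripper": 10,"delta_pos": [0.1,0,0],"dr": [0,0,0]},
    {"gripper": 10,"delta_pos": [0,0,0],"dr": [0,0,0]},
    {"gripper": 10,"delta_pos": [0,0,0],"dr": [0,0,0]}
  ]
}}

```text
t: 7.7
ee_pos: [408.0, -280.6, 29.6]
orientation: [1.158, 1.241, -1.158]
ft_force: [-0.7, -0.0, -1.6]
width: 24.2
```

{"fn": "apply_moves", "kwargs": {
  "increments": [
    {"gripper": 10,"delta_pos": [0.1,0,0],"dr": [0,0,0]},
    {"gripper": 10,"delta_pos": [0.1,0,0],"dr": [0,0,0]},
    {"gripper": 10,"delta_pos": [0,0,0],"dr": [0,0,0]},
    {"gripper": 10,"delta_pos": [0,0,0],"dr": [0,0,0]},
    {"gripper": 10,"delta_pos": [0,0,0],"dr": [0,0,0]}
  ]
}}

```text
t: 8.12
ee_pos: [408.2, -280.7, 28.4]
orientation: [1.158, 1.241, -1.158]
ft_force: [-2.5, 0.4, 10.2]
width: 24.0
```

Contact: 10 N upward at z=28.4, the height I expected. I release slowly and then retreat upward.

{"fn": "apply_moves", "kwargs": {
  "increments": [
    {"gripper": 30,"delta_pos": [-0.1,0,0],"dr": [0,0,0]},
    {"gripper": 40,"delta_pos": [0,0,0],"dr": [0,0,0]},
    {"gripper": 50,"delta_pos": [0,0,0],"dr": [0,0,0]},
    {"gripper": 60,"delta_pos": [0,0,0],"dr": [0,0,0]},
    {"gripper": 60,"delta_pos": [0,0,0],"dr": [0,0,0]}
  ]
}}

```text
t: 8.53
ee_pos: [408.0, -280.6, 28.6]
orientation: [1.158, 1.241, -1.158]
ft_force: [-0.1, 0.6, -0.0]
width: 49.5
```

{"fn": "apply_moves", "kwargs": {
  "increments": [
    {"gripper": 60,"delta_pos": [-0.5,0,0],"dr": [0,0,0]},
    {"gripper": 60,"delta_pos": [-1.5,0,0],"dr": [0,0,0]},
    {"gripper": 60,"delta_pos": [-3,0,0],"dr": [0,0,0]},
    {"gripper": 60,"delta_pos": [-4,0,0],"dr": [0,0,0]},
    {"gripper": 0,"delta_pos": [-4,0,0],"dr": [0,0,0]}
  ]
}}

```text
t: 8.95
ee_pos: [407.2, -280.0, 159.7]
orientation: [1.159, 1.243, -1.159]
ft_force: [1.4, 0.1, -0.2]
width: 49.2
```

{"fn": "apply_moves", "kwargs": {
  "increments": [
    {"gripper": 0,"delta_pos": [-4,0,0],"dr": [0,0,0]},
    {"gripper": 0,"delta_pos": [-2,0,0],"dr": [0,0,0]},
    {"gripper": 0,"delta_pos": [0,0,0],"dr": [0,0,0]},
    {"gripper": 0,"delta_pos": [0,0,0],"dr": [0,0,0]},
    {"gripper": 0,"delta_pos": [0,0,0],"dr": [0,0,0]}
  ]
}}

```text
t: 9.37
ee_pos: [407.4, -280.1, 217.8]
orientation: [1.158, 1.242, -1.159]
ft_force: [-1.3, 0.1, -0.3]
width: 16.3
```

```bash
python3 - <<'E'
from h import *
d=cam('scene'); w=pts(d); z=w[...,2]
m=(abs(w[...,0]-407)<100)&(abs(w[...,1]+280)<100)&(z>9)&(z<20)
m=m.astype(np.uint8); k,l,st,c=cv2.connectedComponentsWithStats(m); i=1+np.argmax(st[1:,4]); q=w[l==i]; print(len(q),np.nanmedian(q,0),cv2.minAreaRect(q[:,:2].astype(np.float32)))
save('',d['img'],'pics/placed.png')
# tray target: between tips, tray frame
a=np.radians(4); ex=np.array([np.cos(a),np.sin(a)]); ey=np.array([-ex[1],ex[0]]); C=np.array([596.4,46.2])
for n,p in {'a':(584.3,87.5),'b':(597.7,-1.3)}.items(): r=np.array(p)-C; print(n,r@ex,r@ey)
print('insert',C-11*ex-2*ey)
E
python3 st.py 585.6 43.4 81
```

```text
2055 [ 414.40014221 -287.72057693   14.62414809] ((408.72662353515625, -283.4866638183594), (105.6828842163086, 103.3633804321289), 4.061977386474609)
a -9.189582642511521 42.04344860803465
b -2.016599237508112 -47.47497580320902
insert [585.56630839  43.43755069]
t 9.42 p [ 407.1 -279.9  217.2] w 12.2 F [-0.4  0.1  0.3]
[[-0.002  0.998  0.069]
 [ 0.002  0.069 -0.998]
 [-1.    -0.002 -0.002]]
tool delta cm [ 13.63  20.06 -31.  ]
```

View pics/placed.png

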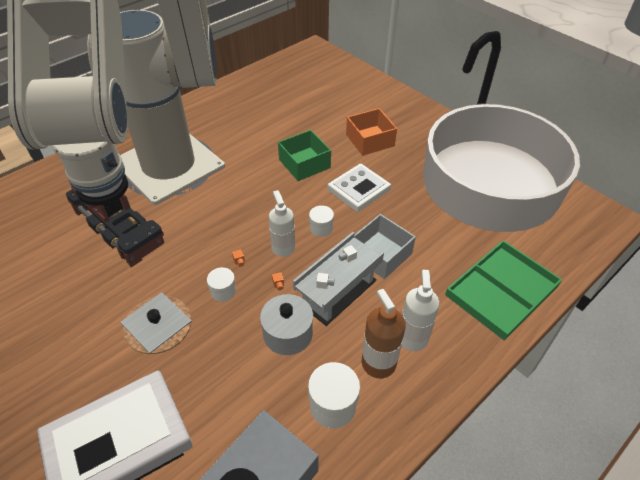

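The lid lies flat on the mat, about 3 mm off centre by the scene view. With the gripper shut, I go above the gap between the tips.

{"fn": "apply_moves", "kwargs": {
  "increments": [
    {"gripper": 0,"delta_pos": [0,2,-3.1],"dr": [0,0,0]},
    {"gripper": 0,"delta_pos": [0,2,-3.1],"dr": [0,0,0]},
    {"gripper": 0,"delta_pos": [0,2,-3.1],"dr": [0,0,0]},
    {"gripper": 0,"delta_pos": [0,2,-3.1],"dr": [0,0,0]},
    {"gripper": 0,"delta_pos": [0,2,-3.1],"dr": [0,0,0]}
  ]
}}

```text
t: 9.83
ee_pos: [496.6, -117.3, 216.7]
orientation: [1.158, 1.244, -1.161]
ft_force: [0.8, -0.3, 0.7]
width: 0.1
```

{"fn": "apply_moves", "kwargs": {
  "increments": [
    {"gripper": 0,"delta_pos": [0,2,-3.1],"dr": [0,0,0]},
    {"gripper": 0,"delta_pos": [0,2,-3.1],"dr": [0,0,0]},
    {"gripper": 0,"delta_pos": [0,2,-3.1],"dr": [0,0,0]},
    {"gripper": 0,"delta_pos": [0,2,-3.1],"dr": [0,0,0]},
    {"gripper": 0,"delta_pos": [0,2,-3.1],"dr": [0,0,0]}
  ]
}}

```text
t: 10.25
ee_pos: [585.7, 44.2, 216.2]
orientation: [1.156, 1.244, -1.161]
ft_force: [0.9, 0.3, -0.4]
width: 0.3
```

{"fn": "apply_moves", "kwargs": {
  "increments": [
    {"gripper": 0,"delta_pos": [2,0,0],"dr": [0,0,0]},
    {"gripper": 0,"delta_pos": [2,0,0],"dr": [0,0,0]},
    {"gripper": 0,"delta_pos": [2,0,0],"dr": [0,0,0]},
    {"gripper": 0,"delta_pos": [1,0,0],"dr": [0,0,0]},
    {"gripper": 0,"delta_pos": [0,0,0],"dr": [0,0,0]}
  ]
}}

```text
t: 10.67
ee_pos: [583.6, 42.3, 144.6]
orientation: [1.155, 1.246, -1.164]
ft_force: [-0.0, 0.4, 0.3]
width: 0.4
```

```bash
python3 st.py 585.6 43.4 86
```

```text
t 10.67 p [583.6  42.3 144.6] w 0.4 F [-0.   0.4  0.3]
[[-0.008  0.998  0.069]
 [-0.     0.069 -0.998]
 [-1.    -0.008 -0.   ]]
tool delta cm [ 5.86  0.25 -0.09]
```

{"fn": "apply_moves", "kwargs": {
  "increments": [
    {"gripper": 0,"delta_pos": [2,0,0],"dr": [0,0,0]},
    {"gripper": 0,"delta_pos": [1.8,0,0],"dr": [0,0,0]},
    {"gripper": 0,"delta_pos": [1.2,0,0],"dr": [0,0,0]},
    {"gripper": 0,"delta_pos": [0.3,0,0],"dr": [0,0,0]},
    {"gripper": 0,"delta_pos": [0,0,0],"dr": [0,0,0]}
  ]
}}

```text
t: 11.08
ee_pos: [585.8, 42.2, 95.0]
orientation: [1.158, 1.242, -1.16]
ft_force: [-0.1, -0.0, 0.5]
width: 0.6
```

{"fn": "apply_moves", "kwargs": {
  "increments": [
    {"gripper": 0,"delta_pos": [0.2,0,0],"dr": [0,0,0]},
    {"gripper": 0,"delta_pos": [0,0,0],"dr": [0,0,0]},
    {"gripper": 0,"delta_pos": [0,0,0],"dr": [0,0,0]},
    {"gripper": 0,"delta_pos": [0,0,0],"dr": [0,0,0]},
    {"gripper": 0,"delta_pos": [0,0,0],"dr": [0,0,0]}
  ]
}}

```text
t: 11.5
ee_pos: [586.6, 42.5, 94.3]
orientation: [1.159, 1.24, -1.158]
ft_force: [0.9, -1.0, -0.0]
width: 0.7
```

```bash
python3 st.py 585.6 43.4 86;  python3 - <<'E'
from h import *
d=cam('scene'); save('',cv2.resize(d['img'][190:340,270:430],None,fx=4,fy=4),'pics/ins.png')
E
```

```text
t 11.5 p [586.6  42.5  94.3] w 0.7 F [ 0.9 -1.  -0. ]
[[ 0.001  0.998  0.069]
 [ 0.     0.069 -0.998]
 [-1.     0.001  0.   ]]
tool delta cm [ 0.83 -0.09 -0.1 ]
```

View pics/ins.png

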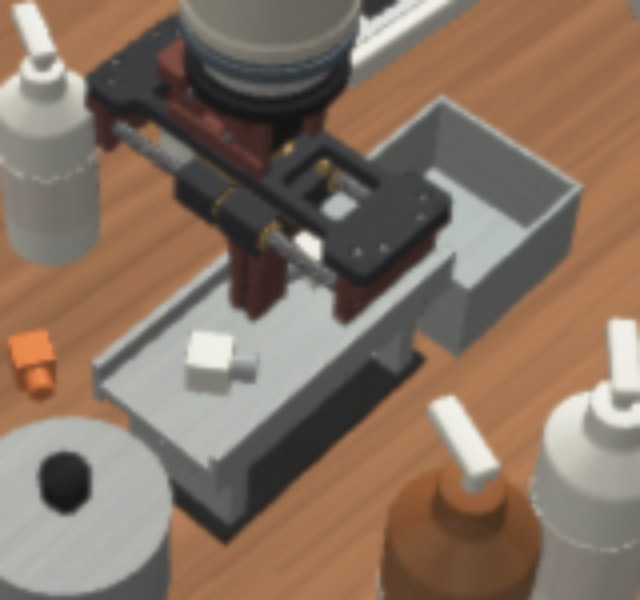

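{"fn": "apply_moves", "kwargs": {
  "increments": [
    {"gripper": 0,"delta_pos": [0.5,0,0],"dr": [0,0,0]},
    {"gripper": 0,"delta_pos": [0.25,0,0],"dr": [0,0,0]},
    {"gripper": 0,"delta_pos": [0,0,0],"dr": [0,0,0]},
    {"gripper": 0,"delta_pos": [0,0,-0.4],"dr": [0,0,0]},
    {"gripper": 0,"delta_pos": [0,0,-0.5],"dr": [0,0,0]}
  ]
}}

```text
t: 11.97
ee_pos: [585.6, 51.5, 86.0]
orientation: [1.159, 1.241, -1.159]
ft_force: [0.6, -1.3, 0.4]
width: 0.6
```

{"fn": "apply_moves", "kwargs": {
  "increments": [
    {"gripper": 0,"delta_pos": [0,0,-0.5],"dr": [0,0,0]},
    {"gripper": 0,"delta_pos": [0,0,-0.6],"dr": [0,0,0]},
    {"gripper": 0,"delta_pos": [0,0,-0.7],"dr": [0,0,0]},
    {"gripper": 0,"delta_pos": [0,0,-0.7],"dr": [0,0,0]},
    {"gripper": 0,"delta_pos": [0,0,-0.7],"dr": [0,0,0]}
  ]
}}

```text
t: 12.38
ee_pos: [583.4, 84.2, 86.2]
orientation: [1.158, 1.241, -1.158]
ft_force: [-0.6, -0.2, -0.3]
width: 0.5
```

```bash
python3 st.py
cat > tips.py <<'E'
from h import *
a=np.radians(4); ex=np.array([np.cos(a),np.sin(a)]); ey=np.array([-ex[1],ex[0]]); C=np.array([596.4,46.2])
for n in('scene','top'):
    d=cam(n); w=pts(d); v=d['img'].min(2)
    r=w[...,:2]-C; X=r@ex; Y=r@ey; z=w[...,2]
    m=((abs(X)<52)&(Y>-95)&(Y<200)&(v>165)&(z<101)&(z>2)).astype(np.uint8)
    k,l,st,c=cv2.connectedComponentsWithStats(m)
    for i in range(1,k):
        if st[i,4]>15:
            s=l==i; print(n,st[i,4],c[i].round(),'tray xyz',X[s].mean().round(1),Y[s].mean().round(1),np.percentile(z[s],[5,95]).round(1))
E
python3 tips.py
```

```text
t 12.38 p [583.4  84.2  86.2] w 0.5 F [-0.6 -0.2 -0.3]
[[ 0.     0.998  0.069]
 [ 0.     0.069 -0.998]
 [-1.     0.    -0.   ]]
scene 26 [361. 241.] tray xyz -7.1 75.1 [95.9 99.9]
scene 95 [317. 261.] tray xyz -40.8 -22.5 [87.2 92.4]
scene 2022 [338. 274.] tray xyz 3.6 -3.9 [ 5.  92.1]
```

{"fn": "apply_moves", "kwargs": {
  "increments": [
    {"gripper": 0,"delta_pos": [0,0,-0.7],"dr": [0,0,0]},
    {"gripper": 0,"delta_pos": [0,0,-0.7],"dr": [0,0,0]},
    {"gripper": 0,"delta_pos": [0,0,-0.7],"dr": [0,0,0]},
    {"gripper": 0,"delta_pos": [0,0,-0.7],"dr": [0,0,0]},
    {"gripper": 0,"delta_pos": [0,0,-0.7],"dr": [0,0,0]}
  ]
}}

```text
t: 12.9
ee_pos: [581.0, 119.0, 86.2]
orientation: [1.158, 1.241, -1.158]
ft_force: [-0.1, -0.4, 0.8]
width: 0.6
```

{"fn": "apply_moves", "kwargs": {
  "increments": [
    {"gripper": 0,"delta_pos": [0,0,-0.7],"dr": [0,0,0]},
    {"gripper": 0,"delta_pos": [0,0,-0.7],"dr": [0,0,0]},
    {"gripper": 0,"delta_pos": [0,0,-0.7],"dr": [0,0,0]},
    {"gripper": 0,"delta_pos": [0,0,-0.7],"dr": [0,0,0]},
    {"gripper": 0,"delta_pos": [0,0,0],"dr": [0,0,0]}
  ]
}}

```text
t: 13.32
ee_pos: [579.1, 147.5, 86.2]
orientation: [1.158, 1.241, -1.157]
ft_force: [0.4, 0.5, -0.1]
width: 0.6
```

```bash
python3 st.py; python3 tips.py;  python3 - <<'E'
from h import *
d=cam('scene'); save('',cv2.resize(d['img'][190:340,270:430],None,fx=4,fy=4),'pics/push1.png')
E
```

```text
t 13.32 p [579.1 147.5  86.2] w 0.6 F [ 0.4  0.5 -0.1]
[[ 0.     0.998  0.07 ]
 [ 0.     0.07  -0.998]
 [-1.     0.    -0.   ]]
scene 120 [323. 257.] tray xyz -40.9 -4.1 [87.  92.2]
scene 2647 [344. 268.] tray xyz -0.3 18.3 [ 4.4 91. ]
top 75 [358. 190.] tray xyz -1.7 -46.8 [93.3 99.5]
```

View pics/push1.png

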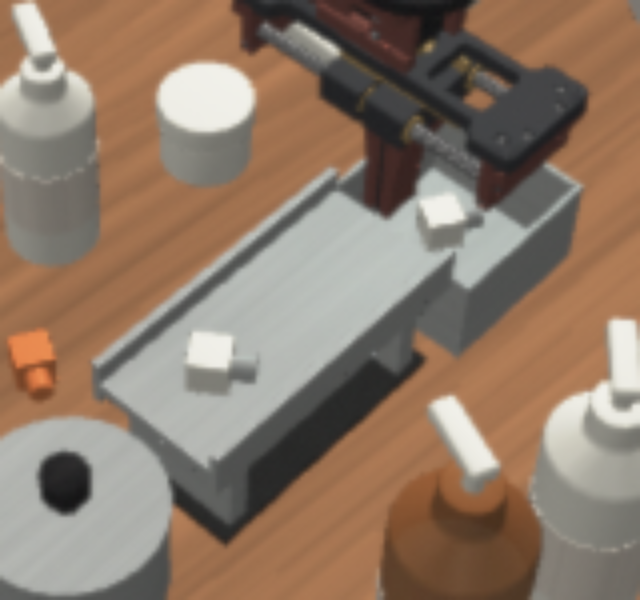

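Run:
```python
from h import *
a=np.radians(4); ex=np.array([np.cos(a),np.sin(a)]); ey=np.array([-ex[1],ex[0]]); C=np.array([596.4,46.2])
d=cam('scene'); w=pts(d)
for u,v in((378,242),(380,241),(380,245),(383,242),(388,244),(380,249)):
    p=w[v,u]; r=p[:2]-C; print(u,v,d['img'][v,u],'tray',(r@ex).round(1),(r@ey).round(1),'z',p[2].round(1))
```

```text
378 242 [241 240 233] tray -15.5 149.5 z 26.5
380 241 [241 240 234] tray -14.2 155.0 z 26.4
380 245 [237 236 229] tray -7.1 146.4 z 25.6
383 242 [241 240 233] tray -6.7 156.1 z 28.1
388 244 [105 105 103] tray 1.7 164.7 z 20.7
380 249 [117 116 110] tray -4.7 145.0 z 14.9
```

tip_a is in the pot: its top is at z≈26 and it lies flat. For tip_b I go up and over, behind it, with a 14 mm finger gap to nest its rear corner.

{"fn": "apply_moves", "kwargs": {
  "increments": [
    {"gripper": 17,"delta_pos": [-2,0,0],"dr": [0,0,0]},
    {"gripper": 17,"delta_pos": [-2,0,0],"dr": [0,0,0]},
    {"gripper": 17,"delta_pos": [-0.5,0.2,0.3],"dr": [0,0,0]},
    {"gripper": 17,"delta_pos": [0,0.2,2],"dr": [0,0,0]},
    {"gripper": 17,"delta_pos": [0,0.2,3],"dr": [0,0,0]}
  ]
}}

```text
t: 13.93
ee_pos: [589.4, 94.4, 131.7]
orientation: [1.158, 1.241, -1.155]
ft_force: [-0.7, 0.2, -0.3]
width: 14.8
```

{"fn": "apply_moves", "kwargs": {
  "increments": [
    {"gripper": 17,"delta_pos": [0,0.2,3],"dr": [0,0,0]},
    {"gripper": 17,"delta_pos": [0,0,3],"dr": [0,0,0]},
    {"gripper": 17,"delta_pos": [0,0,3],"dr": [0,0,0]},
    {"gripper": 17,"delta_pos": [0,0,2.5],"dr": [0,0,0]},
    {"gripper": 17,"delta_pos": [0,0,1.5],"dr": [0,0,0]}
  ]
}}

```text
t: 14.35
ee_pos: [599.6, -38.8, 130.8]
orientation: [1.16, 1.24, -1.16]
ft_force: [-0.3, -0.5, 0.0]
width: 14.7
```

{"fn": "apply_moves", "kwargs": {
  "increments": [
    {"gripper": 17,"delta_pos": [0,0,0],"dr": [0,0,0]},
    {"gripper": 17,"delta_pos": [0,0,0],"dr": [0,0,0]},
    {"gripper": 17,"delta_pos": [0,0,0],"dr": [0,0,0]},
    {"gripper": 17,"delta_pos": [0,0,0],"dr": [0,0,0]},
    {"gripper": 17,"delta_pos": [0,0,0],"dr": [0,0,0]}
  ]
}}

```text
t: 14.77
ee_pos: [599.6, -34.7, 131.1]
orientation: [1.157, 1.242, -1.157]
ft_force: [1.0, -0.1, 1.6]
width: 15.3
```

```bash
python3 - <<'E'
import numpy as np
a=np.radians(4); ex=np.array([np.cos(a),np.sin(a)]); ey=np.array([-ex[1],ex[0]]); print(np.array([596.4,46.2])-2*ex-81*ey)
E
python3 st.py 600 -34.7 86
```

```text
[600.05514627 -34.74220102]
t 14.77 p [599.6 -34.7 131.1] w 15.3 F [ 1.  -0.1  1.6]
[[-0.     0.998  0.07 ]
 [ 0.     0.07  -0.998]
 [-1.    -0.    -0.   ]]
tool delta cm [4.51 0.04 0.01]
```

{"fn": "apply_moves", "kwargs": {
  "increments": [
    {"gripper": 17,"delta_pos": [1.5,0,0],"dr": [0,0,0]},
    {"gripper": 17,"delta_pos": [1.5,0,0],"dr": [0,0,0]},
    {"gripper": 17,"delta_pos": [1,0,0],"dr": [0,0,0]},
    {"gripper": 17,"delta_pos": [0.5,0,0],"dr": [0,0,0]},
    {"gripper": 17,"delta_pos": [0,0,0],"dr": [0,0,0]}
  ]
}}

```text
t: 15.18
ee_pos: [598.9, -35.3, 85.0]
orientation: [1.157, 1.243, -1.159]
ft_force: [-0.6, 0.2, -0.0]
width: 14.9
```

{"fn": "apply_moves", "kwargs": {
  "increments": [
    {"gripper": 17,"delta_pos": [0,0,-0.3],"dr": [0,0,0]},
    {"gripper": 17,"delta_pos": [0,0,-0.4],"dr": [0,0,0]},
    {"gripper": 17,"delta_pos": [0,0,-0.5],"dr": [0,0,0]},
    {"gripper": 17,"delta_pos": [0,0,-0.6],"dr": [0,0,0]},
    {"gripper": 17,"delta_pos": [0,0,-0.7],"dr": [0,0,0]}
  ]
}}

```text
t: 15.6
ee_pos: [598.3, -10.4, 86.7]
orientation: [1.159, 1.24, -1.158]
ft_force: [-0.2, 0.5, -0.1]
width: 14.8
```

{"fn": "apply_moves", "kwargs": {
  "increments": [
    {"gripper": 17,"delta_pos": [0,0,-0.7],"dr": [0,0,0]},
    {"gripper": 17,"delta_pos": [0,0,-0.7],"dr": [0,0,0]},
    {"gripper": 17,"delta_pos": [0,0,-0.7],"dr": [0,0,0]},
    {"gripper": 17,"delta_pos": [0,0,-0.7],"dr": [0,0,0]},
    {"gripper": 17,"delta_pos": [0,0,-0.7],"dr": [0,0,0]}
  ]
}}

```text
t: 16.02
ee_pos: [595.5, 24.8, 86.2]
orientation: [1.158, 1.241, -1.158]
ft_force: [-0.1, -0.7, -0.0]
width: 14.7
```

```bash
python3 st.py
python3 - <<'E'
from h import *
d=cam('scene'); e=cam('top'); o=np.zeros((500,760,3),np.uint8); o[:,:500]=cv2.resize(d['img'][200:325,290:415],(500,500)); o[:240,510:750]=cv2.resize(e['img'][160:220,290:350],(240,240)); save('',o,'pics/push2.png')
E
```

```text
t 16.02 p [595.5  24.8  86.2] w 14.7 F [-0.1 -0.7 -0. ]
[[-0.     0.998  0.069]
 [-0.     0.069 -0.998]
 [-1.    -0.     0.   ]]
```

View pics/push2.png

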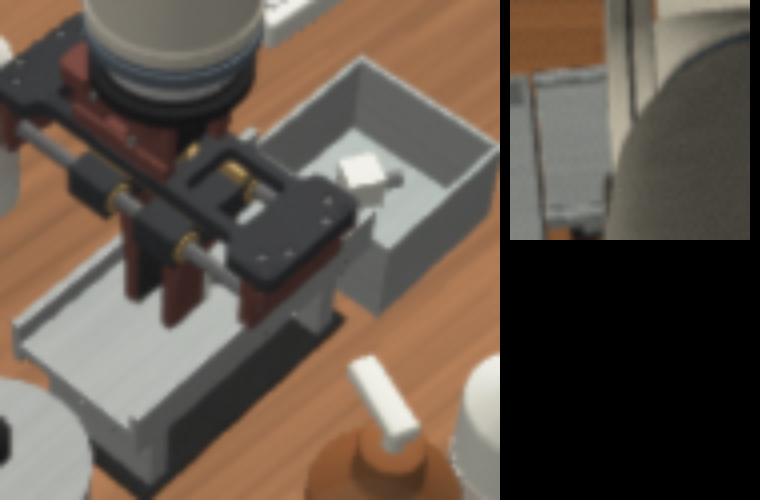

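tip_a lies in the pot and tip_b rides ahead of the fingers. I keep pushing.

{"fn": "apply_moves", "kwargs": {
  "increments": [
    {"gripper": 17,"delta_pos": [0,0,-0.7],"dr": [0,0,0]},
    {"gripper": 17,"delta_pos": [0,0,-0.7],"dr": [0,0,0]},
    {"gripper": 17,"delta_pos": [0,0,-0.7],"dr": [0,0,0]},
    {"gripper": 17,"delta_pos": [0,0,-0.7],"dr": [0,0,0]},
    {"gripper": 17,"delta_pos": [0,0,-0.7],"dr": [0,0,0]}
  ]
}}

```text
t: 16.53
ee_pos: [593.1, 59.7, 86.2]
orientation: [1.158, 1.241, -1.158]
ft_force: [-0.5, 0.2, -0.9]
width: 15.1
```

{"fn": "apply_moves", "kwargs": {
  "increments": [
    {"gripper": 17,"delta_pos": [0,0,-0.7],"dr": [0,0,0]},
    {"gripper": 17,"delta_pos": [0,0,-0.7],"dr": [0,0,0]},
    {"gripper": 17,"delta_pos": [0,0,-0.7],"dr": [0,0,0]},
    {"gripper": 17,"delta_pos": [0,0,-0.7],"dr": [0,0,0]},
    {"gripper": 17,"delta_pos": [0,0,-0.7],"dr": [0,0,0]}
  ]
}}

```text
t: 16.95
ee_pos: [590.7, 94.6, 86.2]
orientation: [1.158, 1.241, -1.158]
ft_force: [0.4, -0.3, 0.2]
width: 15.0
```

{"fn": "apply_moves", "kwargs": {
  "increments": [
    {"gripper": 17,"delta_pos": [0,0,-0.7],"dr": [0,0,0]},
    {"gripper": 17,"delta_pos": [0,0,-0.7],"dr": [0,0,0]},
    {"gripper": 17,"delta_pos": [0,0,-0.7],"dr": [0,0,0]},
    {"gripper": 17,"delta_pos": [0,0,-0.7],"dr": [0,0,0]},
    {"gripper": 17,"delta_pos": [0,0,-0.7],"dr": [0,0,0]}
  ]
}}

```text
t: 17.37
ee_pos: [588.3, 129.5, 86.2]
orientation: [1.159, 1.241, -1.158]
ft_force: [-0.0, 0.1, 0.3]
width: 14.9
```

{"fn": "apply_moves", "kwargs": {
  "increments": [
    {"gripper": 17,"delta_pos": [0,0,-0.7],"dr": [0,0,0]},
    {"gripper": 17,"delta_pos": [0,0,-0.7],"dr": [0,0,0]},
    {"gripper": 17,"delta_pos": [0,0,-0.7],"dr": [0,0,0]},
    {"gripper": 17,"delta_pos": [0,0,0],"dr": [0,0,0]},
    {"gripper": 17,"delta_pos": [0,0,0],"dr": [0,0,0]}
  ]
}}

```text
t: 17.78
ee_pos: [586.8, 150.1, 86.2]
orientation: [1.158, 1.241, -1.158]
ft_force: [0.5, 0.3, 0.5]
width: 15.2
```

```bash
python3 st.py; python3 tips.py
python3 - <<'E'
from h import *
d=cam('scene'); save('',cv2.resize(d['img'][200:325,290:440],(720,600)),'pics/push3.png')
E
```

```text
t 17.78 p [586.8 150.1  86.2] w 15.2 F [0.5 0.3 0.5]
[[-0.     0.998  0.07 ]
 [-0.     0.07  -0.998]
 [-1.    -0.     0.   ]]
scene 121 [323. 256.] tray xyz -40.9 -3.5 [87.3 92.1]
scene 2713 [342. 269.] tray xyz 0.0 11.7 [ 6.  88.3]
```

View pics/push3.png

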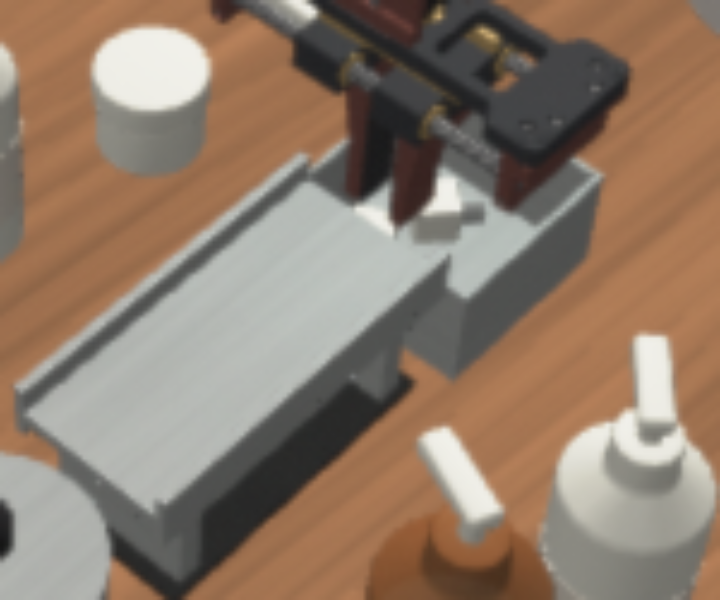

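Both tips are off the tray. I retreat upward and aside, and then check.

{"fn": "apply_moves", "kwargs": {
  "increments": [
    {"gripper": 17,"delta_pos": [-1.5,0,0],"dr": [0,0,0]},
    {"gripper": 17,"delta_pos": [-3,0,0],"dr": [0,0,0]},
    {"gripper": 17,"delta_pos": [-3.5,0,0],"dr": [0,0,0]},
    {"gripper": 17,"delta_pos": [-3.5,0,0],"dr": [0,0,0]},
    {"gripper": 17,"delta_pos": [-3,0,0],"dr": [0,0,0]}
  ]
}}

```text
t: 18.35
ee_pos: [587.1, 149.3, 233.4]
orientation: [1.159, 1.24, -1.158]
ft_force: [0.6, 0.1, -0.4]
width: 15.1
```

{"fn": "apply_moves", "kwargs": {
  "increments": [
    {"gripper": 17,"delta_pos": [0,-1.5,-2],"dr": [0,0,0]},
    {"gripper": 17,"delta_pos": [0,-2,-3],"dr": [0,0,0]},
    {"gripper": 17,"delta_pos": [0,-2,-3],"dr": [0,0,0]},
    {"gripper": 17,"delta_pos": [0,-2,-3],"dr": [0,0,0]},
    {"gripper": 17,"delta_pos": [0,-2,-3],"dr": [0,0,0]}
  ]
}}

```text
t: 18.77
ee_pos: [481.5, 283.3, 231.4]
orientation: [1.16, 1.24, -1.159]
ft_force: [0.9, 0.5, -0.3]
width: 15.0
```

{"fn": "apply_moves", "kwargs": {
  "increments": [
    {"gripper": 17,"delta_pos": [0,-1,-2],"dr": [0,0,0]},
    {"gripper": 17,"delta_pos": [0,0,0],"dr": [0,0,0]},
    {"gripper": 17,"delta_pos": [0,0,0],"dr": [0,0,0]},
    {"gripper": 17,"delta_pos": [0,0,0],"dr": [0,0,0]},
    {"gripper": 17,"delta_pos": [0,0,0],"dr": [0,0,0]}
  ]
}}

```text
t: 19.18
ee_pos: [471.9, 301.1, 231.1]
orientation: [1.159, 1.24, -1.159]
ft_force: [1.0, -0.7, -0.2]
width: 15.3
```

```bash
python3 st.py; python3 tips.py
python3 - <<'E'
from h import *
d=cam('scene'); e=cam('top'); save('',d['img'],'pics/end.png')
T0=np.load('top0.npy',allow_pickle=True).item(); S0=np.load('scene0.npy',allow_pickle=True).item()
o=np.vstack([cv2.resize(e['img'][80:320,230:530],(600,480))]); 
p=cv2.resize(d['img'][205:280,340:430],(190,158)); o=np.hstack([o,np.zeros((480,195,3),np.uint8)]); o[:158,602:792]=p
save('',o,'pics/end2.png')
# image change around bystanders
for n,a,b in(('T',T0,e),('S',S0,d)):
    D=(abs(a['img'].astype(int)-b['img']).max(2)>40).astype(np.uint8); D=cv2.morphologyEx(D,cv2.MORPH_OPEN,np.ones((3,3)))
    k,l,st,c=cv2.connectedComponentsWithStats(D); print(n,[(st[i,:5].tolist()) for i in range(1,k) if st[i,4]>15])
w=pts(d);z=w[...,2];m=((abs(w[...,0]-407)<100)&(abs(w[...,1]+280)<100)&(z>9)&(z<20)).astype(np.uint8); k,l,st,c=cv2.connectedComponentsWithStats(m); i=1+np.argmax(st[1:,4]); q=w[l==i]; print('lid',cv2.minAreaRect(q[:,:2].astype(np.float32)),np.percentile(q[:,2],[5,50,95]))
E
```

```text
t 19.18 p [471.9 301.1 231.1] w 15.3 F [ 1.  -0.7 -0.2]
[[ 0.     0.998  0.067]
 [-0.     0.067 -0.998]
 [-1.     0.     0.   ]]
scene 120 [323. 256.] tray xyz -41.0 -3.7 [87.  92.2]
scene 2783 [343. 268.] tray xyz -0.9 16.9 [ 4.7 88.3]
top 74 [271. 211.] tray xyz -14.6 159.4 [20.6 30.3]
top 74 [286. 214.] tray xyz -24.1 124.5 [19.4 28.6]
T [[96, 155, 91, 104, 2004], [114, 175, 228, 305, 33346], [279, 181, 13, 6, 60], [254, 184, 8, 14, 63], [263, 184, 8, 4, 30], [353, 185, 10, 10, 76], [268, 193, 11, 12, 109], [314, 192, 10, 10, 81], [255, 200, 3, 13, 39], [266, 207, 10, 10, 71], [281, 209, 10, 10, 71], [256, 214, 3, 9, 27], [455, 251, 50, 47, 1900], [116, 256, 4, 5, 18], [220, 259, 20, 22, 287], [240, 270, 4, 7, 24], [0, 313, 133, 167, 8104], [0, 323, 4, 5, 17], [0, 367, 35, 17, 216], [0, 377, 17, 9, 99], [0, 412, 47, 68, 1571], [398, 448, 10, 7, 46], [338, 451, 58, 29, 898], [389, 453, 28, 19, 244], [415, 462, 18, 18, 149]]
S [[378, 0, 8, 4, 31], [414, 0, 30, 48, 722], [365, 4, 26, 44, 589], [162, 16, 6, 6, 24], [173, 16, 16, 17, 203], [392, 16, 16, 5, 60], [114, 45, 5, 5, 22], [132, 45, 5, 4, 18], [142, 45, 9, 5, 40], [152, 46, 17, 12, 93], [96, 48, 9, 9, 52], [349, 49, 89, 86, 3758], [94, 55, 27, 31, 404], [125, 54, 44, 48, 1142], [110, 89, 15, 10, 89], [355, 216, 57, 35, 950], [340, 246, 17, 15, 151], [317, 273, 17, 16, 177], [122, 293, 68, 59, 2162]]
lid ((407.96942138671875, -283.22076416015625), (106.7322769165039, 102.87535095214844), 3.8708837032318115) [11.84811349 14.72245728 17.57548364]
```

View pics/end2.png

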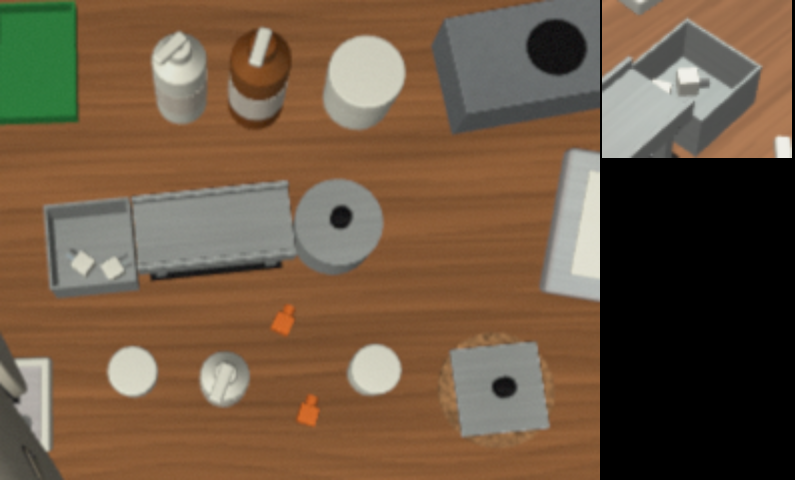

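Both tips lie in the pot with their tops at about z 20–30 mm, well below the 60 mm rim. The lid is on the mat and everything else is unchanged, so I hand in.

```bash
python3 -c "
from workcell import ctrl
print(ctrl.close_job())"
```

```text
the job is handed in; nothing more can be done
None
```

The lid is on the cork mat and both used tips are in the square pot; I handed the job in at about 19 s of the 54 s allowed.

- **Lid:** I lifted it by its knob and lowered it onto the mat, letting go only after about 10 N of contact. The last check put it flat, knob up, about 2–3 mm from the mat's centre (plate top at about 14.7 mm).
- **Tips:** I pushed tip_a off the tray with closed fingers and tip_b with a 14 mm finger gap, without lifting either. In the last images both lie in the pot, their tops at about 20–30 mm, well below its 60 mm rim.
- **Everything else:** Before/after images show no movement of the canister and its lid, the bottles, the jars or the orange look-alikes. The pot also appears to be where it stood. The arm was clear at z ≈ 231 mm with only sensor-noise forces.

No check failed. The only disagreement was a 2–3 mm difference between the two cameras, which matches the stated calibration.

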